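Turn the tote so the sorting tray stacks on it

ROBOT

A 6-joint arm with a two-finger parallel gripper is mounted at the origin on the work surface. World frame = base frame: x ahead of the robot, y to its left, z up, the work surface at z = 0. Lengths are in m, angles in degrees, forces in N, time in s.
With the tool pointing down it reaches from about 0.375 to 0.75 m from the base axis. Payload 9 kg.
Tool frame: the origin (TCP) lies midway between the tips of the shut fingers; the grasp point (between the pads) lies 19 mm behind it; z points along the fingers, y is the line along which they close (so a half turn about z gives the same grasp; the last joint's range is limited). The gripper opens to 85 mm and grips with 20 to 120 N. Pads are 22 mm wide; open, the fingers measure 114 mm over their backs; the gripper's body (76 mm by 85 mm) begins 54 mm behind the grasp point. The pads swing forward as they close: fully open they stand 13 mm farther back than shut.
Start: joints at [63.1, 5.964, 5.575, 89.605, 0, 77.527], TCP at [0.149, 0.581, 0.231] pointing down, gripper open.
Joint ranges: [-171.21, 171.21], [-48.23, 106.86], [-62.78, 66.21], [-105.2, 120.99], [-86.42, 89.51], [-180, 180]. Speed limits (degrees/s): [127.2, 127.2, 147.25, 180, 180, 180].

INTERFACE

Orientations are given as [roll, pitch, yaw] about the fixed x, y, z axes, in that order (R = Rz(yaw) Ry(pitch) Rx(roll)).
In Python, from rig import observe, eyes, r gives the robot as it stands. The module is installed in compiled form; this text tells all that it offers.
- The arm moves only by the shell command python3 -m crank 'ROWS'. ROWS is JSON, a list that holds one entry, the list of rows, each a list of 5 numbers: the shift along the tool's x, y, z each as a share of 1000 mm, from -1 to 1, then the turn about the tool's z as a share of 0.5 rad, from -1 to 1, then the opening in per cent of the stroke, from 0 (shut) to 100 (fully open). A call has 1 to 8 rows; each row is the pose to reach, as a shift and turn from the pose commanded when the call began, along the tool's axes at that moment; what a row does not reach only later rows make up. A row lasts 1/10 s, in which the tool goes at most 50 mm and 8.59 degrees, less where a joint would pass 70% of its speed; a pose out of reach is approached as far as the arm can. A call with a number of a shift or a turn outside -1 to 1 is refused whole. A call with a gripper value outside its range is refused whole. The fingers move at their own pace and stop on an object; the grip force is fixed at half the most. Time passes only in rows, so rows that repeat a pose let the fingers close. It gives the time, the measured TCP pose, the force, the opening and the grip force at its end, in the units of the state.
- observe(): the state, without advancing time (a new reading comes with each control period).
- eyes.camera(name): name is "scene" or "top" or "wrist"; returns (picture, depth): 480x640x3 uint8, red, green, blue; 480x640 float32, m along the optical axis (not along the pixel's ray), 0 where there is no reading.
- eyes.camera_params(name): a dict with "fx", "fy", "cx", "cy" (pixels), "dist" ([k1, k2, p1, p2, k3] as OpenCV has them; the pictures are not rectified), "eye" and "orientation" of the camera in the world. Camera axes: x right, y down, z forward; pixel columns grow to the right and rows downward; lengths in m; the calibration is good to about 2 mm. A picture is of the moment at which its call begins: read the wrist's pose just before it. camera_params takes no time and is no camera call; for the wrist camera it gives the pose at the moment of the call.
- r.close_job(): hands the job in; it is judged then, once.
The state is a dict: "t": time; "joint_positions": joint angles; "qvel": joint speeds; "joint_efforts": joint torques, N m; "eef_pos": TCP position; "tool_rot": TCP orientation; "ft_force": force on the tool from outside, world axes, zero at the start; "torque": the same for the moment, N m; "grip_width": finger opening in m; "grasp_force": force on a finger pad.
Only numpy, scipy, OpenCV 4.12 (cv2) and the standard library are available. Lean on these libraries where they do the work, as an engineer would, in place of code of your own. Each camera call takes 0.05 s, during which the arm holds its last target. There are 200 camera calls.

TASK

Push the turntable round until its red post stands in line with the blue tab, so that the tote on it has turned end for end. Then lower the sorting tray gently onto the tote with its yellow end over the tote's plain end, so that it stacks level on the rim instead of nesting. Leave the tote in its place on the turntable, the post at the tab, and the other things where they are.

Things in the scene. Friction and masses are not known exactly. Their poses are not given: they have to be found in the camera images.
- foot: Fixed round dark steel foot of the turntable, 224 mm across, 16 mm high. Origin: on the turntable's axis, at the work surface. A blue tab stands out from it along its +y axis, which points to the robot's left give or take 25 degrees.
- tab (a point): Top of the blue tab of the foot (34 mm wide, 30 mm high), 157 mm out from the turntable's axis. The tab does not move.
- turntable: Pale wooden disc, 260 mm across, top 28 mm above the work surface; origin on its axis, 16 mm above the work surface; the red post stands at its +y. It turns both ways about the vertical, without end stops, against light friction (1 to 2 N pushed at the post), and stays where it is left.
- post (a point): Top centre of the turntable's red post: upright pin 16 mm in diameter, 60 mm tall above the disc, top 88 mm above the work surface, 112 mm from the turntable's axis. At the start it is on the robot's right, opposite the tab give or take 30 degrees.
- tote: Green open tote, 200 (x) x 140 (y) x 70 mm high, walls 8 mm, floor 6 mm, about 0.5 kg. Origin: centre of its underside. Its +x end is yellow. It stands loose on the turntable, located within 2 mm by low black stops, and turns with it; the post is beside the middle of its +y side. Both long rims have slots 36 mm wide, 27 mm deep, centred at x = +62 and -22 mm.
- tote_mouth (a point): Centre of the tote's mouth, level with its rim, 70 mm above its underside; inside 184 x 124 mm. Axes as the tote's: +x to its yellow end.
- tray_centre (a point): Centre of the brown wooden tray, 37.5 mm above its underside. Body 168 (x) x 108 mm (y), walls 40 mm high, 0.25 to 0.5 kg. Carrying web along its middle: a dark upright board 10 mm thick (y), 110 mm long (x), top 75 mm above the underside; grasp it from above across y. The +x end is yellow; at the start, on the work surface, it faces the robot within 30 degrees.
- tray_yellow (a point): Middle of the tray's yellow end, 81 mm along +x from its centre, same height. Steel lugs on the long sides (x = +62 and -22 mm, 24 mm long, out to y = 76 mm, undersides 12 mm above the tray's): over the tote's yellow end they drop in the slots and it nests 27 mm too deep; turned they rest on the rim, tray underside 12 mm below the rim, 8 mm play all round.
- mug: Bystander, to be left alone: mug (blue, 76 mm across, 85 mm high). Origin: centre of its underside.
- jar: Bystander, to be left alone: jar (amber glass with a white cap, 72 mm across, 100 mm high). Origin: centre of its underside.
- bowl: Bystander, to be left alone: bowl (white, 90 mm across, 40 mm high). Origin: centre of its underside.
- spatula: Bystander, to be left alone: spatula (200 mm long, lying flat). Origin: centre of its underside, its shaft along x.
- can: Bystander, to be left alone: can (bare metal, 66 mm across, 90 mm high). Origin: centre of its underside.
- block: Bystander, to be left alone: cork block (100 x 60 x 35 mm high). Origin: centre of its underside.

How it is judged (in metres and radians):
On the way:
1. the post has been brought to the blue tab with the tote still in place, before the tray is set on it (x of post in the frame of foot between -0.025 and 0.025 m and y of post in the frame of foot above 0.09 m and horizontal distance between tote and foot below 0.012 m and angle between tote's own z axis and vertical below 0.05 rad and z of tote in the frame of foot between 0.024 and 0.033 m and y of post in the frame of tote between 0.1 and 0.13 m and horizontal distance between tray_centre and tote above 0.12 m), for 0.2 s.
At the end, for the whole second after the job is handed in: The red post is in line with the blue tab (within 25 mm), the tote upright in its place on the turntable (12 mm); the tray rests level (0.05 rad) on the tote's rim, stacked, not nested (height within 4 mm, centres within 13 mm), yellow end over the plain end (x of post in the frame of foot between -0.025 and 0.025 m and y of post in the frame of foot above 0.09 m and horizontal distance between tote and foot below 0.012 m and angle between each of tote, tray_centre's own z axis and vertical below 0.05 rad and z of tote in the frame of foot between 0.024 and 0.033 m and y of post in the frame of tote between 0.1 and 0.13 m and z of tray_centre in the frame of tote_mouth between 0.0215 and 0.0295 m and x of tray_yellow in the frame of tote_mouth below -0.06 m and horizontal distance between tray_centre and tote_mouth below 0.013 m); the robot touches nothing.
It fails at once if the tray is dropped or slammed onto the tote (more than 60 N) (contact force between tray and tote above 60 N).
It fails at once if the tray or the tote is tipped over (angle between any of tray_centre, tote's own z axis and vertical above 0.5 rad).
It fails at once if a bystander is disturbed (moved more than 30 mm) (distance of any of mug, jar, bowl, spatula, can, block from where it was at the start of the episode above 0.03 m).
It also fails if it takes over 72 s, if anything falls off the work surface, if the arm or the gripper's body presses on something with over 40 N, if the wrist force passes 120 N, or if a joint passes its speed limit or range.

## Working session

There is one attempt and no reset: what is moved stays moved. The work goes in short steps, Python scripts to look and compute and a shell command to move; the robot and the scene stay as the last step left them, time stands still between calls to the robot, and variables do not carry over. Pictures are saved under pics/ and viewed, at most 10 in all, crops included, and the job is handed in when it is done.

```bash
mkdir -p pics; cat > h.py <<'E'
import numpy as np,cv2
from scipy.spatial.transform import Rotation as R
from rig import observe,eyes,r
def snap(n):
    p=eyes.camera_params(n); im,d=eyes.camera(n); return p,im,d
def rot(o):
    o=np.array(o,float)
    if o.shape==(3,3): return o
    if o.size==3: return R.from_euler('xyz',o,degrees=True).as_matrix()
    raise ValueError(o)
def rays(p,uv):
    K=np.array([[p['fx'],0,p['cx']],[0,p['fy'],p['cy']],[0,0,1]])
    q=cv2.undistortPoints(np.array(uv,float).reshape(-1,1,2),K,np.array(p['dist'],float)).reshape(-1,2)
    return np.c_[q,np.ones(len(q))]@rot(p['orientation']).T
def onplane(p,uv,z):
    v=rays(p,uv); e=np.array(p['eye']); return e+v*((z-e[2])/v[:,2])[:,None]
def bydepth(p,uv,d):
    uv=np.array(uv).reshape(-1,2).astype(int)
    return np.array(p['eye'])+rays(p,uv)*d[uv[:,1],uv[:,0]][:,None]
def hsv(im): return cv2.cvtColor(im,cv2.COLOR_RGB2HSV)
E
python3 - <<'E'
from h import *
for n in('top','scene'):
    p,im,d=snap(n); print(n,p); cv2.imwrite(f'pics/{n}0.png',im[...,::-1]); np.savez(f'{n}0.npz',im=im,d=d)
print(observe())
E
```

```text
top {'fx': 483.5808363661845, 'fy': 483.5808363661845, 'cx': 329.66367195925716, 'cy': 241.0573662559723, 'dist': array([0.04074031, 0.        , 0.        , 0.        , 0.        ]), 'eye': array([ 0.43795635, -0.02148811,  1.39666589]), 'orientation': array([-174.09261204,    0.9987163 ,  -90.85570691])}
scene {'fx': 490.4715643289234, 'fy': 490.4715643289234, 'cx': 325.7586704015436, 'cy': 244.0335245258414, 'dist': array([-0.09406029,  0.        ,  0.        ,  0.        ,  0.        ]), 'eye': array([1.33280335, 0.12643962, 1.07918512]), 'orientation': array([-143.0711982 ,   -0.37501928,  100.32207723])}
{'t': 0.1, 'joint_positions': array([ 6.30968233e+01,  5.99466106e+00,  5.53145630e+00,  8.96069947e+01,
       -8.43305850e-04,  7.75274388e+01]), 'qvel': array([ 0.01173293, -0.14358903,  0.10051852, -0.04800911,  0.06966249,
        0.07214166]), 'joint_efforts': array([ 7.27977196e-03, -5.58196306e+01,  5.04728830e+01,  1.28039124e-02,
       -2.87779194e-04,  3.50526102e-05]), 'eef_pos': array([0.14936559, 0.58078422, 0.23060502]), 'tool_rot': array([-1.79931275e+02, -1.43377080e-02,  1.65569376e+02]), 'ft_force': array([-0.00187105,  0.46137458, -0.63283219]), 'torque': array([ 0.01842228,  0.0028215 , -0.04260298]), 'grasp_force': 0.0, 'grip_width': 0.08558569381941217}
```

View pics/top0.png

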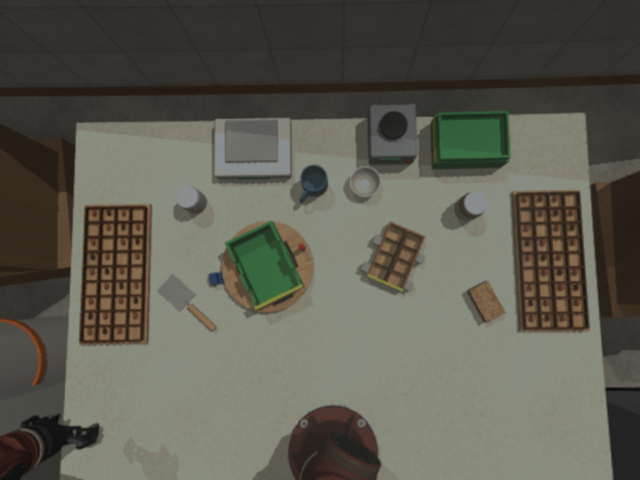

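View pics/scene0.png

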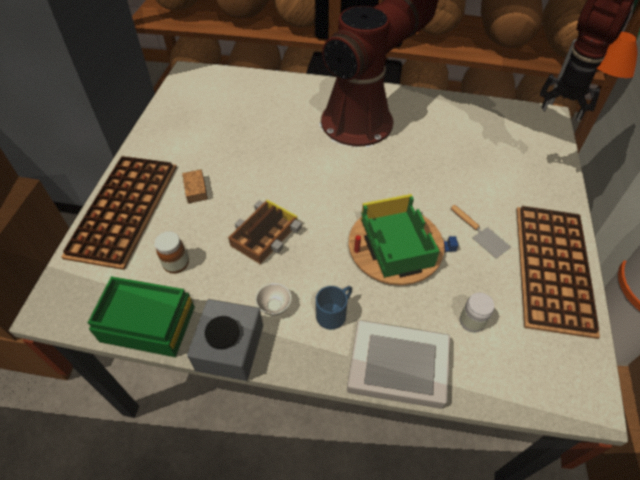

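The top view shows the turntable at about (268,267), with the post at (301,247) and the tab at (216,279). The tray is at (395,258) with its yellow end facing the robot, and the mug is at (313,181) on the far side. The scene view agrees with this.

```bash
cat > m.py <<'E'
from h import *
def blobs(im,lo,hi,roi,amin=20):
    m=cv2.inRange(hsv(im),lo,hi); k=np.zeros_like(m); x0,y0,x1,y1=roi; k[y0:y1,x0:x1]=m[y0:y1,x0:x1]
    n,l,s,c=cv2.connectedComponentsWithStats(k)
    return k,[(s[i,4],c[i]) for i in np.argsort(-s[:,4]) if i and s[i,4]>=amin]
E
python3 - <<'E'
from m import *
T=np.load('top0.npz'); im=T['im'];d=T['d']; p=eyes.camera_params('top')
H=hsv(im)
for n,(u,v) in dict(post=(301,247),tab=(216,279),disc=(300,285),disc2=(235,285),yel=(385,285),web=(395,258),table=(340,320)).items(): print(n,H[v,u],d[v,u],bydepth(p,[(u,v)],d))
# points by depth, whole image
vv,uu=np.mgrid[200:330,190:450]; uv=np.c_[uu.ravel(),vv.ravel()]
P=bydepth(p,uv,d); h=H[uv[:,1],uv[:,0]]
def sel(name,m):
    print(name,m.sum(),P[m].mean(0) if m.any() else None); return P[m]
disc=(P[:,2]>.02)&(P[:,2]<.036)&(uv[:,0]<320)&(h[:,0]>5)&(h[:,0]<22)&(h[:,1]>70)
q=uv[disc]; hull=cv2.convexHull(q.astype(np.int32)); w=onplane(p,hull.reshape(-1,2),.028)
print('disc',cv2.minEnclosingCircle(w[:,:2].astype(np.float32)), cv2.fitEllipse(w[:,:2].astype(np.float32)))
red=((h[:,0]<5)|(h[:,0]>172))&(h[:,1]>130)&(uv[:,0]>285)&(uv[:,0]<315)&(uv[:,1]<265)
sel('red',red&(P[:,2]>.07)); print('post plane',onplane(p,[uv[red].mean(0)],.085), uv[red].mean(0))
blue=(h[:,0]>100)&(h[:,0]<125)&(h[:,1]>120)&(uv[:,0]<228)
sel('tab',blue); print(onplane(p,[uv[blue].mean(0)],.028))
yel=(h[:,0]>22)&(h[:,0]<35)&(h[:,1]>150)&(uv[:,0]>340)
sel('tray yel',yel); print(onplane(p,[uv[yel].mean(0)],.04))
web=(P[:,2]>.06)&(P[:,2]<.09)&(uv[:,0]>340)
Q=sel('web',web); print('webrect',cv2.minAreaRect(Q[:,:2].astype(np.float32)))
body=(P[:,2]>.03)&(P[:,2]<.05)&(uv[:,0]>340)
Q=sel('body',body); print('bodyrect',cv2.minAreaRect(Q[:,:2].astype(np.float32)))
g=(P[:,2]>.088)&(P[:,2]<.11)&(uv[:,0]<320)
Q=sel('rim',g); print('rim',cv2.minAreaRect(Q[:,:2].astype(np.float32)))
for n,(u,v) in dict(mug=(314,180),bowl=(364,183),spat=(190,305)).items(): print(n,bydepth(p,[(u,v)],d))
E
```

```text
post [  1 167 125] 1.3135132 [[0.55858041 0.07735685 0.0900226 ]]
tab [108 126  83] 1.3679465 [[0.47739241 0.32255315 0.03076331]]
disc [ 34 136 137] 1.2937515 [[0.45575029 0.08020869 0.09927105]]
disc2 [ 16 102 100] 1.3707113 [[0.45972612 0.26998441 0.02531563]]
yel [30 52 83] 1.3895626 [[ 0.45347118 -0.15626312 -0.00105906]]
web [12 98 68] 1.3250844 [[ 0.52585591 -0.17862402  0.07092679]]
table [ 39  25 141] 1.3829405 [[ 0.3559086  -0.02540474 -0.00244254]]
disc ((0.47798988223075867, 0.22721076011657715), 0.18760047852993011) ((0.48376578092575073, 0.22594112157821655), (0.26702967286109924, 0.38083043694496155), 30.7606201171875)
red 20 [0.55937679 0.07731056 0.08876423]
post plane [[0.55972616 0.07759438 0.085     ]] [301.05 246.75]
tab 88 [0.47949848 0.32675532 0.02441021]
[[0.47937495 0.32590336 0.028     ]]
tray yel 0 None
[[nan nan nan]]
web 164 [ 0.53277274 -0.18318281  0.07515235]
webrect ((0.5330765247344971, -0.18352223932743073), (0.010041309520602226, 0.10984734445810318), 65.41710662841797)
body 802 [ 0.52799642 -0.18130601  0.0384736 ]
bodyrect ((0.5333529710769653, -0.18361622095108032), (0.15115603804588318, 0.16837090253829956), 65.79181671142578)
rim 691 [0.52743043 0.19081712 0.0977344 ]
rim ((0.5855382680892944, 0.20593515038490295), (0.3685513138771057, 0.1967369019985199), 32.57158660888672)
mug [[0.76279591 0.04380637 0.00595525]]
bowl [[ 0.7513528  -0.10234797  0.00470942]]
spat [[0.40563215 0.39862699 0.01750597]]<stdin>:18: RuntimeWarning: Mean of empty slice.
  ret = um.true_divide(
```

```bash
cat > tt.py <<'E'
from m import *
from scipy.optimize import least_squares
def table(p,im,d):
    H=hsv(im); vv,uu=np.mgrid[205:335,205:335]; uv=np.c_[uu.ravel(),vv.ravel()]
    P=bydepth(p,uv,d); h=H[uv[:,1],uv[:,0]]
    m=(P[:,2]>.021)&(P[:,2]<.036)&(h[:,0]>5)&(h[:,0]<25)&(h[:,1]>70)&(np.hypot(*(P[:,:2]-[.51,.17]).T)<.16)
    # outermost disc point in each sector, then a robust circle of known radius
    q=onplane(p,uv[m],.028)[:,:2]; a=np.degrees(np.arctan2(*(q-[.51,.17]).T[::-1]))//6; rr=np.hypot(*(q-[.51,.17]).T)
    e=np.array([q[a==k][rr[a==k].argmax()] for k in np.unique(a)])
    c=least_squares(lambda c:np.hypot(*(e-c[:2]).T)-.129,[.51,.17],loss='soft_l1',f_scale=.002)
    rim=P[(P[:,2]>.088)&(P[:,2]<.11)&(h[:,0]>22)&(h[:,0]<85)&(h[:,1]>90)&(np.hypot(*(P[:,:2]-[.51,.17]).T)<.16)]
    return c.x,np.abs(c.fun).mean(),len(e),cv2.minAreaRect(rim[:,:2].astype(np.float32))
E
python3 - <<'E'
from tt import *
T=np.load('top0.npz'); p=eyes.camera_params('top'); c,*o=table(p,T['im'],T['d']); print(c,o)
post=np.array([.5597,.0776]);tab=np.array([.4794,.326])
for n,x in('post',post),('tab',tab): v=x-c; print(n,np.hypot(*v),np.degrees(np.arctan2(v[1],v[0])))
E
```

```text
[0.51202488 0.17933795] [np.float64(0.0007313756444752864), 57, ((0.5119978189468384, 0.1798054277896881), (0.20028506219387054, 0.14011281728744507), 25.007766723632812)]
post 0.1123544722904998 -64.89187983273042
tab 0.15024692989914776 102.54120840596194
```

```bash
cat > go.py <<'E'
import sys
from h import *
# targets: x y z yaw ; prints the shift in the present tool axes and the turn share
def rel(*t):
    s=observe(); M=rot(s['tool_rot']); sh=M.T@(np.array(t[:3])-s['eef_pos'])
    turn=-((t[3]-s['tool_rot'][2]+180)%360-180)
    return np.round(sh,4).tolist(),round(np.radians(turn)/.5,3)
if __name__=='__main__':
    a=list(map(float,sys.argv[1:]))
    s=observe(); print(round(s['t'],2),np.round(s['eef_pos'],4),np.round(s['tool_rot'],1),np.round(s['ft_force'],1),round(s['grip_width'],4),round(s['grasp_force'],1),np.round(s['joint_positions'],0))
    for i in range(0,len(a),4): print(a[i:i+4],rel(*a[i:i+4]))
E
python3 go.py .35 .33 .231 140  .5597 .0776 .18 115
```

```text
0.1 [0.1494 0.5808 0.2306] [-179.9   -0.   165.6] [-0.   0.5 -0.6] 0.0856 0.0 [63.  6.  6. 90. -0. 78.]
[0.35, 0.33, 0.231, 140.0] ([-0.2568, -0.1929, -0.0002], np.float64(0.893))
[0.5597, 0.0776, 0.18, 115.0] ([-0.5228, -0.385, 0.0509], np.float64(1.765))
```

```bash
python3 -m crank '[[[-0.257,-0.193,0,0.89,100],[-0.257,-0.193,0,0.89,100],[-0.257,-0.193,0,0.89,100],[-0.257,-0.193,0,0.89,100],[-0.257,-0.193,0,0.89,100],[-0.257,-0.193,0,0.89,100],[-0.257,-0.193,0,0.89,100],[-0.257,-0.193,0,0.89,100]]]'; python3 go.py .5597 .0776 .18 115
```

```text
t: 0.9
eef_pos: [0.3519, 0.328, 0.231]
tool_rot: [-180.0, 0.0, 139.8]
ft_force: [-0.7, 0.8, -0.4]
grip_width: 0.0852
grasp_force: 0.0
0.9 [0.3519 0.328  0.231 ] [-180.     0.   139.8] [-0.7  0.8 -0.4] 0.0852 0.0 [ 27. -15. -14.  91.  -0.  68.]
[0.5597, 0.0776, 0.18, 115.0] ([-0.3203, -0.0573, 0.0511], np.float64(0.867))
```

```bash
python3 -m crank '[[[-0.32,-0.057,0.05,0.867,100],[-0.32,-0.057,0.05,0.867,100],[-0.32,-0.057,0.05,0.867,100],[-0.32,-0.057,0.05,0.867,100],[-0.32,-0.057,0.05,0.867,100],[-0.32,-0.057,0.05,0.867,100],[-0.32,-0.057,0.05,0.867,100],[-0.32,-0.057,0.05,0.867,100]]]'; python3 go.py .5597 .0776 .046 115; python3 - <<'E'
from h import *
p,im,d=snap('wrist'); cv2.imwrite('pics/w1.png',im[...,::-1]); np.savez('w1.npz',im=im,d=d); print(p)
H=hsv(im); m=((H[...,0]<5)|(H[...,0]>172))&(H[...,1]>130)
v,u=np.nonzero(m); P=bydepth(p,np.c_[u,v],d); k=abs(P[:,2]-.088)<.008; print(k.sum(),np.median(P[k],0),u[k].mean(),v[k].mean())
E
```

```text
t: 1.7
eef_pos: [0.5602, 0.0789, 0.1795]
tool_rot: [-179.9, -0.0, 115.1]
ft_force: [0.1, 0.9, 0.6]
grip_width: 0.0852
grasp_force: 0.0
1.7 [0.5602 0.0789 0.1795] [-179.9   -0.   115.1] [0.1 0.9 0.6] 0.0852 0.0 [-5. -0. -6. 84. -0. 60.]
[0.5597, 0.0776, 0.046, 115.0] ([-0.0011, -0.0008, 0.1335], np.float64(0.002))
{'fx': 361.4072089387702, 'fy': 361.4072089387702, 'cx': 313.96196413732457, 'cy': 241.93529457324567, 'dist': array([0.01421013, 0.        , 0.        , 0.        , 0.        ]), 'eye': array([0.52898733, 0.14302318, 0.32085344]), 'orientation': array([1.63696654e+02, 6.87291656e-02, 2.50515955e+01])}
413 [0.55890883 0.0787849  0.08636303] 314.03389830508473 245.3995157384988
```

View pics/w1.png

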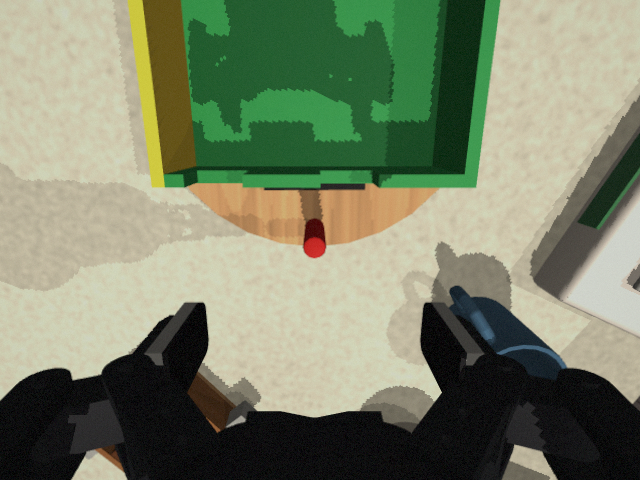

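The wrist view has the post at (314,247), centred between the fingers, and the depth reading confirms its position. I'll lower the fingers around it and close them loosely.

```bash
python3 -m crank '[[[-0.001,-0.001,0.04,0,100],[-0.001,-0.001,0.09,0,100],[-0.001,-0.001,0.12,0,100],[-0.001,-0.001,0.133,0,100],[-0.001,-0.001,0.133,0,27],[-0.001,-0.001,0.133,0,27],[-0.001,-0.001,0.133,0,27],[-0.001,-0.001,0.133,0,27]]]'; cat > arc.py <<'E'
from go import *
c=np.array([.512,.1796]); s=observe(); v=s['eef_pos'][:2]-c; a=np.degrees(np.arctan2(v[1],v[0]))
print('angle',round(a,1),'r',round(np.hypot(*v),4),'yaw',round(s['tool_rot'][2],1),'F',np.round(s['ft_force'],1),'w',round(s['grip_width'],4))
end=float(sys.argv[1]); n=int(sys.argv[2])
for k in range(1,n+1):
    b=a+(end-a)*k/n; q=c+.112*np.array([np.cos(np.radians(b)),np.sin(np.radians(b))]); print(*rel(q[0],q[1],.046,b+180))
E
python3 arc.py -37 6
```

```text
t: 2.55
eef_pos: [0.5599, 0.0798, 0.0502]
tool_rot: [179.9, 0.1, 115.2]
ft_force: [0.1, 0.8, 0.2]
grip_width: 0.0281
grasp_force: 0.0
angle -64.4 r 0.1107 yaw 115.2 F [0.1 0.8 0.2] w 0.0281
[-0.0009, 0.0089, 0.0042] -0.173
[0.0003, 0.0177, 0.0042] -0.332
[0.0021, 0.0265, 0.0043] -0.491
[0.0046, 0.035, 0.0043] -0.65
[0.0078, 0.0433, 0.0043] -0.81
[0.0116, 0.0514, 0.0043] -0.969
```

```bash
python3 -m crank '[[[0,0.009,0.004,-0.17,27],[0,0.018,0.004,-0.33,27],[0.002,0.0265,0.004,-0.49,27],[0.0045,0.035,0.004,-0.65,27],[0.008,0.043,0.004,-0.81,27],[0.0115,0.0515,0.004,-0.97,27],[0.0115,0.0515,0.004,-0.97,27]]]'; python3 arc.py -9.5 6
```

```text
t: 3.25
eef_pos: [0.6013, 0.1126, 0.0452]
tool_rot: [179.9, 0.1, 143.1]
ft_force: [0.3, -0.3, 0.3]
grip_width: 0.0231
grasp_force: 0.0
angle -36.9 r 0.1117 yaw 143.1 F [ 0.3 -0.3  0.3] w 0.0231
[0.0, 0.0089, -0.0008] -0.159
[0.0011, 0.0178, -0.0008] -0.318
[0.0028, 0.0265, -0.0008] -0.478
[0.0053, 0.0351, -0.0008] -0.637
[0.0084, 0.0435, -0.0008] -0.796
[0.0122, 0.0515, -0.0008] -0.956
```

```bash
python3 -m crank '[[[0,0.009,0,-0.16,27],[0.001,0.018,0,-0.32,27],[0.003,0.0265,0,-0.48,27],[0.0055,0.035,0,-0.64,27],[0.0085,0.0435,0,-0.8,27],[0.0125,0.0515,0,-0.96,27],[0.0125,0.0515,0,-0.96,27]]]'; python3 arc.py 18 6|head -1;  python3 -m crank '[[[0,0.009,0,-0.16,27],[0.001,0.018,0,-0.32,27],[0.003,0.0265,0,-0.48,27],[0.0055,0.035,0,-0.64,27],[0.0085,0.0435,0,-0.8,27],[0.0125,0.0515,0,-0.96,27],[0.0125,0.0515,0,-0.96,27]]]'; python3 arc.py 45.5 6
```

```text
t: 3.95
eef_pos: [0.6216, 0.1612, 0.0449]
tool_rot: [180.0, 0.0, 170.5]
ft_force: [-0.0, -0.6, -0.6]
grip_width: 0.0231
grasp_force: 0.0
angle -9.5 r 0.1111 yaw 170.5 F [-0.  -0.6 -0.6] w 0.0231
t: 4.65
eef_pos: [0.6173, 0.2139, 0.0447]
tool_rot: [180.0, 0.0, -162.1]
ft_force: [0.4, -0.6, 0.8]
grip_width: 0.0231
grasp_force: 0.0
angle 18.1 r 0.1107 yaw -162.1 F [ 0.4 -0.6  0.8] w 0.0231
[-0.0009, 0.0089, -0.0013] -0.164
[0.0002, 0.0178, -0.0013] -0.324
[0.002, 0.0266, -0.0013] -0.483
[0.0045, 0.0351, -0.0013] -0.643
[0.0076, 0.0435, -0.0013] -0.802
[0.0114, 0.0516, -0.0013] -0.962
```

```bash
python3 -m crank '[[[0,0.009,0,-0.16,27],[0,0.018,0,-0.32,27],[0.002,0.0265,0,-0.48,27],[0.0045,0.035,0,-0.64,27],[0.0075,0.0435,0,-0.8,27],[0.0115,0.0515,0,-0.96,27],[0.0115,0.0515,0,-0.96,27]]]'; python3 arc.py 73 6|head -1;  python3 -m crank '[[[0,0.009,0,-0.16,27],[0.001,0.018,0,-0.32,27],[0.003,0.0265,0,-0.48,27],[0.0055,0.035,0,-0.64,27],[0.0085,0.0435,0,-0.8,27],[0.0125,0.0515,0,-0.96,27],[0.0125,0.0515,0,-0.96,27]]]'; python3 arc.py 100 6; python3 - <<'E'
from h import *
p,im,d=snap('top'); cv2.imwrite('pics/t2.png',im[150:350,150:450,::-1].repeat(2,0).repeat(2,1))
E
```

```text
t: 5.35
eef_pos: [0.5902, 0.2591, 0.0445]
tool_rot: [180.0, 0.0, -134.6]
ft_force: [-0.4, 0.2, 0.0]
grip_width: 0.0233
grasp_force: 0.0
angle 45.5 r 0.1115 yaw -134.6 F [-0.4  0.2  0. ] w 0.0233
t: 6.05
eef_pos: [0.5447, 0.2859, 0.0445]
tool_rot: [180.0, 0.0, -107.2]
ft_force: [0.6, -0.4, -0.5]
grip_width: 0.0229
grasp_force: 0.0
angle 72.9 r 0.1113 yaw -107.2 F [ 0.6 -0.4 -0.5] w 0.0229
[-0.0004, 0.0088, -0.0015] -0.159
[0.0007, 0.0176, -0.0015] -0.317
[0.0024, 0.0263, -0.0015] -0.475
[0.0048, 0.0347, -0.0015] -0.633
[0.0079, 0.043, -0.0015] -0.79
[0.0116, 0.051, -0.0015] -0.948
```

View pics/t2.png

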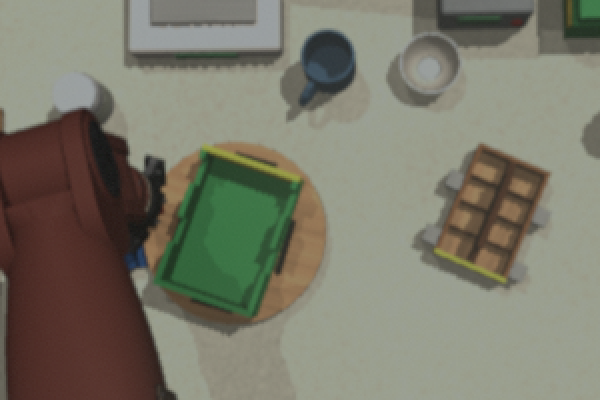

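The tote has turned with its place kept: the yellow end is now on the far side at (250,165) and the gripper is at (150,190), nearing the tab at (135,258). One last bit of arc remains, then I lift off.

```bash
python3 -m crank '[[[0,0.009,0,-0.16,27],[0,0.018,0,-0.32,27],[0.0025,0.0265,0,-0.48,27],[0.005,0.035,0,-0.64,27],[0.008,0.043,0,-0.8,27],[0.012,0.0515,0,-0.97,27],[0.015,0.057,0,-0.99,27],[0.015,0.057,0,-0.99,27]]]'; python3 arc.py 104 1; python3 -m crank '[[[0,0,-0.02,0,40],[0,0,-0.06,0,40],[0,0,-0.1,0,40],[0,0,-0.14,0,40],[0,0,-0.18,0,60],[0,0,-0.18,0,60]]]';python3 go.py .51 .0 .22 -180 .533 -.1835 .2 155.4
```

```text
t: 6.9
eef_pos: [0.486, 0.2881, 0.0444]
tool_rot: [180.0, 0.0, -78.9]
ft_force: [-0.3, -0.5, 0.2]
grip_width: 0.023
grasp_force: 0.0
angle 103.5 r 0.1116 yaw -78.9 F [-0.3 -0.5  0.2] w 0.023
[-0.0004, 0.0011, -0.0016] -0.1
t: 7.5
eef_pos: [0.489, 0.289, 0.2307]
tool_rot: [-179.5, 0.1, -78.9]
ft_force: [-0.4, -0.4, 0.7]
grip_width: 0.0516
grasp_force: 0.0
7.5 [0.489  0.289  0.2307] [-1.795e+02  1.000e-01 -7.890e+01] [-0.4 -0.4  0.7] 0.0516 0.0 [ 17.  -0.  -1.  89.  -0. -84.]
[0.51, 0.0, 0.22, -180.0] ([0.2876, 0.0354, 0.0101], np.float64(3.531))
[0.533, -0.1835, 0.2, 155.4] ([0.4721, 0.0485, 0.0299], np.float64(4.389))
```

```bash
python3 -m crank '[[[0.14,0.015,0.01,1,100],[0.14,0.015,0.01,1,100],[0.14,0.015,0.01,1,100],[0.14,0.015,0.01,1,100]]]'|tail -1; python3 -m crank '[[[0.1,0.06,0.01,1,100],[0.1,0.06,0.01,1,100],[0.1,0.06,0.01,1,100],[0.1,0.06,0.01,1,100]]]'|head -3; python3 go.py .53 -.14 .22 155.4
```

```text
grasp_force: 0.0
t: 8.3
eef_pos: [0.411, 0.069, 0.2037]
tool_rot: [180.0, -0.0, -136.6]
8.3 [0.411  0.069  0.2037] [ 180.    -0.  -136.6] [-0.4  0.5 -0.6] 0.0855 0.0 [ -9. -27. -27.  90.  -0. -52.]
[0.53, -0.14, 0.22, 155.4] ([0.0573, -0.2336, -0.0163], np.float64(2.375))
```

```bash
python3 -m crank '[[[0.03,-0.13,-0.02,1,100],[0.03,-0.13,-0.02,1,100],[0.03,-0.13,-0.02,1,100],[0.03,-0.13,-0.02,1,100]]]'|tail -1; python3 go.py .53 -.14 .23 155.4
```

```text
grasp_force: 0.0
8.7 [ 0.4827 -0.0475  0.2238] [-180.    -0.  -165.3] [-0.4  1.  -0.9] 0.0854 0.0 [-21. -14. -15.  90.  -0. -36.]
[0.53, -0.14, 0.23, 155.4] ([-0.0223, -0.1014, -0.0061], np.float64(1.372))
```

```bash
python3 -m crank '[[[-0.022,-0.1,-0.006,1,100],[-0.022,-0.1,-0.006,1,100],[-0.022,-0.1,-0.006,1,100],[-0.022,-0.1,-0.006,1,100]]]'|tail -1; python3 -m crank '[[[0,0,0,0.37,100],[0,0,0,0.37,100],[0,0,0,0.37,100]]]'|tail -1; cat > tr.py <<'E'
from tt import *
from go import rel
s=observe(); print(np.round(s['eef_pos'],4),np.round(s['tool_rot'],1))
p,im,d=snap('wrist'); vv,uu=np.mgrid[0:480:2,0:640:2]; uv=np.c_[uu.ravel(),vv.ravel()]; uv=uv[d[uv[:,1],uv[:,0]]>0]
P=bydepth(p,uv,d); k=(P[:,2]>.066)&(P[:,2]<.085)&(np.hypot(*(P[:,:2]-[.533,-.1835]).T)<.08)
print('web',k.sum(),P[k].mean(0),cv2.minAreaRect(P[k][:,:2].astype(np.float32)))
p,im,d=snap('top'); print(*table(p,im,d))
H=hsv(im); m=((H[...,0]<5)|(H[...,0]>172))&(H[...,1]>130); v,u=np.nonzero(m); k=(u>205)&(u<330)&(v>205)&(v<330); v,u=v[k],u[k]
w=onplane(p,[(u.mean(),v.mean())],.085)[0]; print('post',k.sum(),u.mean(),v.mean(),w,np.degrees(np.arctan2(w[1]-.1796,w[0]-.512)))
E
python3 tr.py
```

```text
grasp_force: 0.0
grasp_force: 0.0
[ 0.5289 -0.1346  0.2296] [180.  -0. 156.]
web 382 [ 0.52934094 -0.18351693  0.0731113 ] ((0.5319936275482178, -0.1851651668548584), (0.010034512728452682, 0.10798000544309616), 65.62318420410156)
[0.5123763  0.17921289] 0.001093646010867821 58 ((0.5118716955184937, 0.17980971932411194), (0.1992695927619934, 0.14106667041778564), 9.717220306396484)
post 28 224.39285714285714 274.42857142857144 [0.48780809 0.28626213 0.085     ] 102.77898753913715
```

```bash
python3 go.py .5325 -.184 .047 155.6; python3 - <<'E'
from tt import *
p,im,d=snap('top'); H=hsv(im); vv,uu=np.mgrid[205:335,205:335]; uv=np.c_[uu.ravel(),vv.ravel()]
P=bydepth(p,uv,d); h=H[uv[:,1],uv[:,0]]
g=P[(P[:,2]>.088)&(P[:,2]<.11)&(h[:,0]>22)&(h[:,0]<85)&(h[:,1]>90)&(np.hypot(*(P[:,:2]-[.512,.1796]).T)<.15)][:,:2]
w,V=np.linalg.eigh(np.cov(g.T)); print('pca',np.degrees(np.arctan2(V[1,1],V[0,1]))%180,g.mean(0))
for yaw in (9,10,11,12,13,14):
    a=np.radians(yaw); q=(g-[.512,.1796])@np.array([[np.cos(a),-np.sin(a)],[np.sin(a),np.cos(a)]])
    print(yaw,np.round([*np.percentile(q[:,0],[1,99]),*np.percentile(q[:,1],[1,99])],4), 'long-wall slopes',[round(float(np.degrees(np.polyfit(*q[k].T,1)[0])),2) for k in((q[:,1]>.05)&(abs(q[:,0])<.085),(q[:,1]<-.05)&(abs(q[:,0])<.085))])
E
```

```text
9.5 [ 0.5289 -0.1344  0.2299] [180.   -0.  156.2] [ 0.2 -0.4 -0.3] 0.0855 0.0 [-28.  -4.  -4.  89.   0.  -4.]
[0.5325, -0.184, 0.047, 155.6] ([-0.0234, -0.0439, 0.1828], np.float64(0.02))
pca 7.953316050284144 [0.51195823 0.18007087]
9 [-0.0995  0.0993 -0.0707  0.0688] long-wall slopes [0.56, 0.8]
10 [-0.0991  0.0989 -0.0701  0.069 ] long-wall slopes [-0.32, -0.33]
11 [-0.0992  0.0995 -0.0707  0.0702] long-wall slopes [-1.39, -1.22]
12 [-0.0996  0.1    -0.072   0.0714] long-wall slopes [-2.29, -2.2]
13 [-0.1004  0.1007 -0.0734  0.0728] long-wall slopes [-3.38, -3.3]
14 [-0.1008  0.1013 -0.0747  0.0738] long-wall slopes [-4.38, -4.17]
```

```bash
python3 -m crank '[[[-0.0235,-0.044,0.05,0.02,100],[-0.0235,-0.044,0.1,0.02,100],[-0.0235,-0.044,0.14,0.02,100],[-0.0235,-0.044,0.17,0.02,100],[-0.0235,-0.044,0.183,0.02,100],[-0.0235,-0.044,0.183,0.02,100]]]'; python3 -m crank '[[[0,0,0,0,0],[0,0,0,0,0],[0,0,0,0,0],[0,0,0,0,0],[0,0,0,0,0],[0,0,0,0,0],[0,0,0,0,0]]]'; python3 go.py .53 -.184 .047 155.6
```

```text
t: 10.15
eef_pos: [0.5316, -0.1832, 0.0458]
tool_rot: [180.0, -0.2, 155.6]
ft_force: [-0.1, 0.6, 1.6]
grip_width: 0.0854
grasp_force: 0.0
t: 10.85
eef_pos: [0.5331, -0.1842, 0.048]
tool_rot: [-180.0, 0.1, 155.6]
ft_force: [-1.2, 0.5, 5.1]
grip_width: 0.0093
grasp_force: 59.6
10.85 [ 0.5331 -0.1842  0.048 ] [-1.800e+02  1.000e-01  1.556e+02] [-1.2  0.5  5.1] 0.0093 59.6 [-32.   3. -17.  70.   0.  -8.]
[0.53, -0.184, 0.047, 155.6] ([0.0029, -0.0011, 0.001], np.float64(0.001))
```

```bash
python3 -m crank '[[[0,0,-0.01,0,0],[0,0,-0.03,0,0],[0,0,-0.06,0,0],[0,0,-0.1,0,0],[0,0,-0.14,0,0],[0,0,-0.18,0,0],[0,0,-0.2,0,0],[0,0,-0.2,0,0]]]'; python3 go.py .512 .0 .25 172 .512 .1797 .25 189.7
```

```text
t: 11.65
eef_pos: [0.5338, -0.1846, 0.2508]
tool_rot: [-180.0, 0.3, 155.6]
ft_force: [-0.2, 0.0, -4.0]
grip_width: 0.0083
grasp_force: 58.7
11.65 [ 0.5338 -0.1846  0.2508] [-180.     0.3  155.6] [-0.2  0.  -4. ] 0.0083 58.7 [-32.  -0.   1.  91.   0.  -8.]
[0.512, 0.0, 0.25, 172.0] ([0.096, 0.1591, 0.0003], np.float64(-0.571))
[0.512, 0.1797, 0.25, 189.7] ([0.1701, 0.3228, -0.0002], np.float64(-1.189))
```

```bash
python3 -m crank '[[[0.015,0.025,0,-0.1,0],[0.035,0.06,0,-0.25,0],[0.06,0.1,0,-0.4,0],[0.085,0.14,0,-0.6,0],[0.11,0.19,0,-0.75,0],[0.135,0.24,0,-0.9,0],[0.15,0.28,0,-1,0],[0.16,0.3,0,-1,0]]]'; python3 go.py .512 .1797 .25 189.7
```

```text
t: 12.45
eef_pos: [0.5094, 0.1587, 0.2452]
tool_rot: [179.9, -0.1, -175.5]
ft_force: [0.4, -1.7, -2.9]
grip_width: 0.0089
grasp_force: 59.0
12.45 [0.5094 0.1587 0.2452] [ 1.799e+02 -1.000e-01 -1.755e+02] [ 0.4 -1.7 -2.9] 0.0089 59.0 [ 3. -5. -4. 91.  0. -1.]
[0.512, 0.1797, 0.25, 189.7] ([-0.0043, 0.0207, -0.0048], np.float64(-0.181))
```

```bash
python3 -m crank '[[[-0.0045,0.02,0.02,-0.18,0],[-0.0045,0.0205,0.045,-0.18,0],[-0.0045,0.0205,0.07,-0.18,0],[-0.0045,0.0205,0.07,-0.18,0],[-0.0045,0.0205,0.07,-0.18,0],[-0.0045,0.0205,0.07,-0.18,0]]]'|head -3; python3 go.py .512 .1797 .134 189.7; python3 - <<'E'
from h import *
p,im,d=snap('scene'); a=im[170:300,320:480,::-1].repeat(3,0).repeat(3,1)
p,im,d=snap('wrist'); cv2.imwrite('pics/pl.png',np.hstack([a,cv2.resize(im[...,::-1],(320,240)).__class__(0) if 0 else cv2.copyMakeBorder(cv2.resize(im[...,::-1],(320,240)),0,150,0,0,cv2.BORDER_CONSTANT)]))
vv,uu=np.mgrid[0:480:2,0:640:2]; uv=np.c_[uu.ravel(),vv.ravel()]; uv=uv[d[uv[:,1],uv[:,0]]>0]
P=bydepth(p,uv,d); s=observe(); z=s['eef_pos'][2]+.027
k=(abs(P[:,2]-z)<.006)&(np.hypot(*(P[:,:2]-s['eef_pos'][:2]).T)<.08); print('web',k.sum(),P[k].mean(0),cv2.minAreaRect(P[k][:,:2].astype(np.float32)))
E
```

```text
t: 13.05
eef_pos: [0.5141, 0.176, 0.1784]
tool_rot: [180.0, 0.1, -170.6]
13.05 [0.5141 0.176  0.1784] [ 1.800e+02  1.000e-01 -1.706e+02] [-0.3 -1.2 -1.9] 0.0091 58.9 [  5.  -4. -10.  84.   0.  -4.]
[0.512, 0.1797, 0.134, 189.7] ([0.0015, 0.004, 0.0444], np.float64(-0.01))
web 1797 [0.49923927 0.17293282 0.20443508] ((0.5031397342681885, 0.17260003089904785), (0.08459445834159851, 0.034809503704309464), 25.842857360839844)
```

View pics/pl.png

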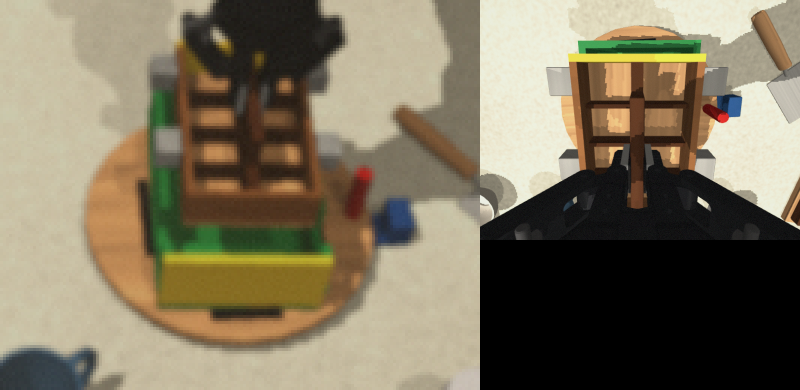

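The tray hangs level over the tote, with its yellow end over the plain end, and the post stands by the tab. I'll lower it slowly.

```bash
python3 -m crank '[[[0.0015,0.004,0.01,0,0],[0.0015,0.004,0.018,0,0],[0.0015,0.004,0.024,0,0],[0.0015,0.004,0.03,0,0],[0.0015,0.004,0.034,0,0],[0.0015,0.004,0.036,0,0],[0.0015,0.004,0.036,0,0],[0.0015,0.004,0.036,0,0]]]'; python3 go.py .512 .1797 .134 189.7
```

```text
t: 13.95
eef_pos: [0.5117, 0.1798, 0.1415]
tool_rot: [180.0, 0.0, -170.6]
ft_force: [0.3, -0.5, -3.2]
grip_width: 0.009
grasp_force: 59.0
13.95 [0.5117 0.1798 0.1415] [ 180.     0.  -170.6] [ 0.3 -0.5 -3.2] 0.009 59.0 [  6.  -4. -14.  80.   0.  -4.]
[0.512, 0.1797, 0.134, 189.7] ([-0.0003, -0.0002, 0.0075], np.float64(-0.009))
```

```bash
python3 -m crank '[[[0,0,0.001,0,0],[0,0,0.002,0,0],[0,0,0.003,0,0],[0,0,0.004,0,0],[0,0,0.005,0,0],[0,0,0.006,0,0],[0,0,0.006,0,0],[0,0,0.006,0,0]]]'
```

```text
t: 14.75
eef_pos: [0.5115, 0.1799, 0.1353]
tool_rot: [180.0, 0.0, -170.6]
ft_force: [-0.3, -0.1, -2.3]
grip_width: 0.0089
grasp_force: 59.0
```

```bash
python3 -m crank '[[[0,0,0.0005,0,0],[0,0,0.001,0,0],[0,0,0.0015,0,0],[0,0,0.002,0,0],[0,0,0.002,0,0],[0,0,0.002,0,0]]]'
```

```text
t: 15.35
eef_pos: [0.5116, 0.1799, 0.134]
tool_rot: [-180.0, 0.0, -170.6]
ft_force: [-4.8, -0.2, 5.3]
grip_width: 0.0088
grasp_force: 60.2
```

Contact is made: the wrist force went from -3 N to +5 N. Now I release and rise.

```bash
python3 -m crank '[[[0,0,0,0,20],[0,0,0,0,45],[0,0,0,0,45],[0,0,0,0,45],[0,0,-0.01,0,45],[0,0,-0.03,0,45],[0,0,-0.06,0,45],[0,0,-0.1,0,45]]]'; python3 -m crank '[[[0,-0.05,-0.03,0,45],[0,-0.1,-0.03,0,45],[0,-0.15,-0.03,0,45],[0,-0.2,-0.03,0,45],[0,-0.25,-0.03,0,45],[0,-0.25,-0.03,0,45]]]'|head -3; python3 - <<'E'
from h import *
p,im,d=snap('top'); a=cv2.resize(im[190:340,180:340,::-1],None,fx=2.5,fy=2.5)
vv,uu=np.mgrid[205:335,205:335]; uv=np.c_[uu.ravel(),vv.ravel()]; P=bydepth(p,uv,d); H=hsv(im)[uv[:,1],uv[:,0]]
k=(np.hypot(*(P[:,:2]-[.512,.18]).T)<.15)
w=P[k&(P[:,2]>.145)&(P[:,2]<.18)]; print('web',len(w),np.median(w[:,2]),cv2.minAreaRect(w[:,:2].astype(np.float32)))
b=P[k&(P[:,2]>.116)&(P[:,2]<.14)]; print('body',len(b),np.median(b[:,2]),cv2.minAreaRect(b[:,:2].astype(np.float32)))
g=P[k&(P[:,2]>.088)&(P[:,2]<.108)&(H[:,0]>22)&(H[:,0]<85)&(H[:,1]>90)]; print('rim',np.median(g[:,2]),cv2.minAreaRect(g[:,:2].astype(np.float32)))
p,im,d=snap('scene'); b=cv2.resize(im[170:320,320:480,::-1],None,fx=2.4,fy=2.5); cv2.imwrite('pics/f.png',np.hstack([a,b]))
E
```

```text
t: 16.15
eef_pos: [0.5107, 0.1798, 0.2337]
tool_rot: [180.0, -0.1, -170.6]
ft_force: [1.0, 0.4, 0.4]
grip_width: 0.0383
grasp_force: 0.0
t: 16.75
eef_pos: [0.5529, -0.0717, 0.2635]
tool_rot: [-179.9, 0.0, -170.8]
web 205 0.1612024385922295 ((0.5126446485519409, 0.180302232503891), (0.10997330397367477, 0.011142517440021038), 9.184540748596191)
body 965 0.12482609547659118 ((0.512707531452179, 0.1800653338432312), (0.16797982156276703, 0.15154527127742767), 9.306880950927734)
rim 0.09878858970103876 ((0.5127742290496826, 0.17868086695671082), (0.19872018694877625, 0.13839679956436157), 9.924439430236816)
```

View pics/f.png

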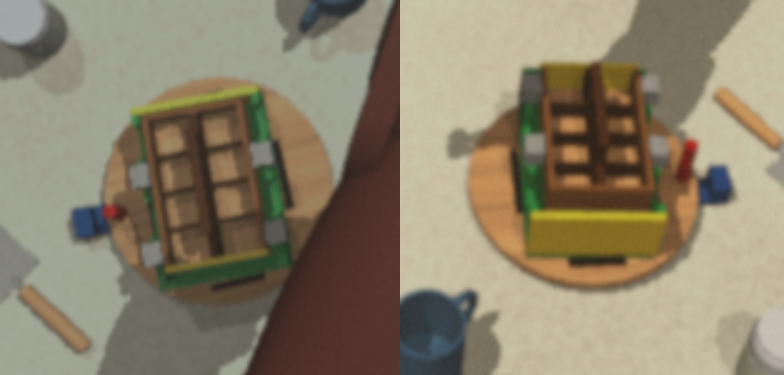

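The tray is stacked level: its web top is at 0.161 m, and the centres agree within 2 mm. Its yellow end (left half, about (215,262)) is over the tote's plain end, and the post at (112,212) stands by the tab at (88,222).

```bash
python3 -c "from rig import r; print(r.close_job())"
```

```text
the job is handed in; nothing more can be done
None
```

I turned the table until the post stood at the blue tab, stacked the tray level on the tote's rim with its yellow end over the plain end, and handed the job in after about 17 s of robot time; the verdict was not shown.

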